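# Ice tray in, sideboard door shut

## Robot

A 7-joint arm with a two-finger parallel gripper is mounted at the origin on the work surface. World frame = base frame: x ahead of the robot, y to its left, z up, the work surface at z = 0. Lengths are in m, angles in rad, forces in N, time in s.
With the tool pointing down it reaches from about 0.425 to 1.025 m from the base axis. Payload 9.4 kg.
Tool frame: the origin (TCP) lies between the finger pads; the fingertips stand 19 mm ahead of it and the grasp point (between the pads) is the TCP; x points along the fingers, z is the direction in which the jaws open and shut, and the axes are right-handed (so a half turn about x gives the same grasp; the last joint's range is limited). The gripper opens to 93 mm and grips with 3 to 60 N. Pads are 15 mm wide; open, the fingers measure 128 mm over their backs; the gripper's body (75 mm by 188 mm) begins 65 mm behind the grasp point.
Start: joints at [-1.235, 0.599, -0.003, 1.599, 0.002, 0.943, -0.08], TCP at [0.291, 0.664, 0.238] pointing down, gripper open.
Joint ranges: [-2.57, 2.57], [-0.35, 1.97], [-1.29, 1.29], [0.11, 2.56], [-1.05, 4.19], [0.11, 1.86], [-2.63, 2.63]. Speed limits (rad/s): [2.22, 2.22, 3.01, 3.01, 3.14, 3.14, 3.14].

## Interface

Orientations are given as a rotation vector (axis times angle).
In Python, from cell import r gives the robot as it stands. The module is installed in compiled form; this text tells all that it offers.
- The arm moves only by the tool move_arm, never from a script. Its arguments are lists of equal length, an entry for each row: "travel": the shift along the tool's x, y, z in cm, a list of three; "turn": the turn, a rotation vector about the tool's x, y, z in degrees, a list of three; "claw": the closure, from 0 (fully open) to 1 (shut). In form: {"travel": [[tx, ty, tz], ...], "turn": [[ax, ay, az], ...], "claw": [claw, ...]}. A call has 1 to 5 rows; each row is the pose to reach, as a shift and turn from the pose measured when the call began, along the tool's axes at that moment; what a row does not reach only later rows make up. A row lasts 1/10 s, in which the tool goes at most 50 mm and 8.59 degrees, less where a joint would pass 70% of its speed; a pose out of reach is approached as far as the arm can. A call with a gripper value outside its range is refused whole. The fingers move at their own pace and stop on an object; the grip force is fixed at half the most. Time passes only in rows, so rows that repeat a pose let the fingers close. It gives the time, the measured TCP pose, the force and the opening at its end, in the units of the state.
- r.get_state(): the state, without advancing time (a new reading comes with each control period).
- r.camera(name): name is "scene" or "top" or "wrist"; returns a dict with "image" (400x640x3 uint8, red, green, blue), "intrinsics" (3x3 intrinsics, pixels), "rvec" (rotation vector, rad) and "tvec" (3), from world to camera coordinates, as OpenCV has them; the wrist camera has in their place "T_tool_cam" (4x4, takes a point from camera to tool coordinates, whose origin is the TCP and whose axes are the tool frame's). Camera axes: x right, y down, z forward; pixel columns grow to the right and rows downward; lengths in m; the calibration is good to about 2 mm. A picture is of the moment at which its call begins: read the wrist's pose just before it. There is no depth.
- r.job_done(): hands the job in, once; it reports no verdict.
Trained networks look in the newest picture that a camera, given by its name, has taken for a name from the list of things; names that differ only in an ending like _2 or _b are one class to them, and where a whole thing is asked for, a point or a joint stands for the part that bears it (a point fixed in the world has none). Each returns a list of dicts, best first, with "conf" (0 to 1); they miss things now and then, are a little off and sometimes report something else, mostly with a low value. They report only what shows in the picture. A call takes as long as a camera call. They do not tell look-alikes from the thing itself.
- r.spot_in(camera, query): "rect" ([left, top, right, bottom] in pixels, round what is visible of it).
The state is a dict: "time_s": time; "joint_pos": joint angles; "qvel": joint speeds; "joint_torque": joint torques, N m; "eef_pos": TCP position; "tool_rot": TCP orientation; "ft_force": force on the tool from outside, world axes, zero at the start; "moment": the same for the moment, N m; "grip_width": finger opening in m.
Only numpy, scipy, OpenCV 4.12 (cv2) and the standard library are available. Lean on these libraries where they do the work, as an engineer would, in place of code of your own. Each camera call takes 0.05 s, during which the arm holds its last target. There are 200 camera calls.

## Task

The yellow ice tray has been left sticking out of the open sideboard cabinet, so the door cannot close. With the fingertips, push the tray along its shelf until all of it is inside the cabinet, behind the front edges, and then push the door fully shut onto its magnetic catch, without slamming it, and back away. Do not grasp or lift anything, keep the tray lying on its shelf, and leave the bottle, the shaker and the two tumblers standing where they are.

Things in the scene. Friction and masses are not known exactly. Their poses are not given: they have to be found in the camera images.
- cabinet: White-painted sideboard cabinet fixed on the table, 420 wide (y) x 320 deep (x) x 340 mm high, 16 mm panels. Origin: centre of the underside; -x points out of the open front, +y to its left end seen from the front, z up. Front edges at x = -160, top panel's underside at z = 324 mm. An upright divider (y = -74 to -62) parts the bottle bay (right) from the shelf bay (left).
- shelf_front (a point): Middle of the top front edge of the wooden shelf that the tray lies on: x = -156, y = +66, z = 250 mm in the cabinet's frame. The shelf is 256 mm wide (y = -62 to +194) and runs back to the back panel (inner face at x = +152 mm); 74 mm is free between it and the top panel.
- door (a joint): White swing door over the whole front, 418 wide x 332 high x 18 mm, hinged upright at the front's right (-y) edge, 1.2 kg. 0 rad = shut; grows as it opens to the cabinet's -x; starts at 0.85 to 1.2. Turns with about 0.3 N m of friction (1 N at 300 mm from the hinge) and stays where it is left. The magnetic catch at its free edge has almost no reach and does not draw the door in: push it all the way home.
- door_hinge (a point): On the hinge line at the door's top edge, 338 mm above the table, in the plane of the door's inner face: x = -162, y = -210 mm in the cabinet's frame. Its axes turn with the door: +y from the hinge towards the free edge, -x out of the outer face (18 mm from the hinge line); they agree with the cabinet's when shut and turn by the joint value about +z.
- door_top_corner (a point): Top corner of the door's outer face at its free edge; in the door's axes 18 mm out (-x), 419 mm from the hinge (+y), at the top edge. A brass knob (26 mm ball, reaching 35 mm out of the face) sits 166 mm below the top edge and 31 mm in from the free edge; the rest of the outer face is flat but for a 2 mm moulding.
- tray: Yellow silicone ice tray, open on top, 200 (its x) x 120 (its y) x 36 mm high, 3 x 5 cells, walls 6 mm, about 200 g. Origin: centre of the underside. Lies on the cabinet's shelf, its short -x end sticking 30 to 65 mm out of the front, its axes within 0.12 rad of the cabinet's. Slides on the shelf; there is 90 mm or more of free shelf behind it.
- tray_front_left (a point): Top of the tray's protruding front end, left corner: x = -100, y = +60, z = 36 mm in the tray's frame.
- tray_front_right (a point): Top of the tray's protruding front end, right corner: x = -100, y = -60, z = 36 mm in the tray's frame.
- bottle: Empty amber glass rum bottle with black stopper, 74 mm across, 260 mm high, standing on the floor of the cabinet's bottle bay. Origin: centre of the underside. To be left alone.
- shaker: Stainless steel cocktail shaker, 82 mm across, 198 mm high, standing in the bottle bay with the bottle. Origin: centre of the underside. To be left alone.
- tumbler_a: Thick-bottomed glass tumbler, 82 mm across at the rim, 88 mm high, standing on top of the cabinet, 180 mm or more (centre) behind the front. Origin: centre of the underside. To be left alone.
- tumbler_b: The second tumbler, same as the first, also on top of the cabinet. Origin: centre of the underside. To be left alone.
There are look-alikes about, which are no part of the job. Of the things like the tray, leave any that is grey or red; of the rest the smaller one is meant.

How it is judged:
By the outcome, as a careful person would: the job done as asked, in the order asked, and still so for the second after the job is handed in, with the robot touching nothing.
It also fails if it takes over 54 s, if anything falls off the work surface, if the arm or the gripper's body presses on something with over 40 N, if the wrist force passes 120 N, or if a joint passes its speed limit or range.

## Working session

There is one attempt and no reset: what is moved stays moved. The work goes in short steps, Python scripts to look and compute and a tool call to move; the robot and the scene stay as the last step left them, time stands still between calls to the robot, and variables do not carry over. Pictures are saved under pics/ and viewed, on a budget of 10 in all, crops included, one or two more only if the job needs it, and the job is handed in when it is done.

Besides the shell and the picture viewer there is one more tool, called after "Request:" in YAML: its name, and indented under it one key for each argument. move_arm: Moves the arm, as the interface text tells. Its arguments: {"type":"object","properties":{"travel":{"type":"array"},"turn":{"type":"array"},"claw":{"type":"array"}},"required":["travel","turn","claw"]}

```bash
mkdir -p pics; cat > h.py <<'E'
from cell import r
import numpy as np, cv2
from scipy.spatial.transform import Rotation as R
def snap(n,f=None):
    c=r.camera(n)
    if f: cv2.imwrite('pics/'+f,c['image'][:,:,::-1])
    return c
E
python3 - <<'E'
from h import *
s=r.get_state(); print(s)
a=snap('scene'); 
for n in ['scene','top']:
    c=a if n=='scene' else snap(n)
    if n=='top': b=c
    print(n,c['intrinsics'].tolist(),c['rvec'],c['tvec'])
    np.savez(n+'.npz',**c)
    for q in ['tray','cabinet','door','shelf_front','door_hinge','door_top_corner','tray_front_left','tray_front_right','bottle','shaker','tumbler_a']:
        print(q,[(np.round(d['rect']).tolist(),round(d['conf'],2)) for d in r.spot_in(n,q)][:4])
cv2.imwrite('pics/a.png',cv2.resize(np.vstack([a['image'],b['image']])[:,:,::-1],(480,600)))
cv2.imwrite('pics/s0.png',a['image'][:,:,::-1]);cv2.imwrite('pics/t0.png',b['image'][:,:,::-1])
E
```

```text
{'time_s': 0.0, 'joint_pos': array([-1.23467046,  0.60014535, -0.00257504,  1.60012786,  0.0018059 ,
        0.94290552, -0.07976049]), 'qvel': array([ 1.92977350e-03,  7.42098126e-04,  5.17720734e-04, -2.85809247e-08,
       -1.44187731e-04,  1.57061429e-03,  7.28685192e-05]), 'joint_torque': array([-3.44484979e-04, -7.65098476e+01,  1.49713799e+00, -2.52352506e+01,
       -5.25587169e-02,  1.71766116e-02,  1.62755155e-04]), 'eef_pos': array([0.29068105, 0.66366873, 0.23674561]), 'tool_rot': array([-0.90102264,  1.37791248,  0.89942056]), 'ft_force': array([-0.24117605, -0.43056593, -0.22804571]), 'moment': array([ 0.04033795,  0.05940613, -0.00997863]), 'grip_width': 0.0926073447751838}
scene [[437.9355631993303, 0.0, 322.65674354404956], [0.0, 437.9355631993303, 202.11615282900857], [0.0, 0.0, 1.0]] [ 2.80720898 -0.17165041  0.01951615] [-0.47365248  0.27683977  1.58355983]
tray [([223.0, 168.0, 285.0, 231.0], 0.95), ([192.0, 324.0, 286.0, 397.0], 0.84), ([316.0, 218.0, 360.0, 250.0], 0.62), ([308.0, 73.0, 351.0, 138.0], 0.61)]
cabinet [([286.0, 121.0, 456.0, 355.0], 0.73), ([294.
[... 1229 characters left out ...]
7.0, 447.0, 234.0], 0.67)]
shelf_front [([251.0, 83.0, 446.0, 234.0], 0.95)]
door_hinge [([375.0, 132.0, 448.0, 234.0], 0.89)]
door_top_corner [([376.0, 127.0, 447.0, 235.0], 0.79), ([346.0, 173.0, 368.0, 204.0], 0.51)]
tray_front_left [([270.0, 237.0, 315.0, 294.0], 0.92), ([178.0, 164.0, 248.0, 210.0], 0.87), ([400.0, 250.0, 461.0, 320.0], 0.73), ([347.0, 175.0, 364.0, 206.0], 0.7)]
tray_front_right [([267.0, 235.0, 318.0, 291.0], 0.96), ([402.0, 247.0, 462.0, 325.0], 0.96), ([344.0, 176.0, 364.0, 205.0], 0.77), ([178.0, 164.0, 244.0, 210.0], 0.72)]
bottle []
shaker [([378.0, 126.0, 445.0, 234.0], 0.35)]
tumbler_a [([287.0, 139.0, 309.0, 165.0], 0.91), ([320.0, 109.0, 340.0, 133.0], 0.64)]
```

View pics/s0.png

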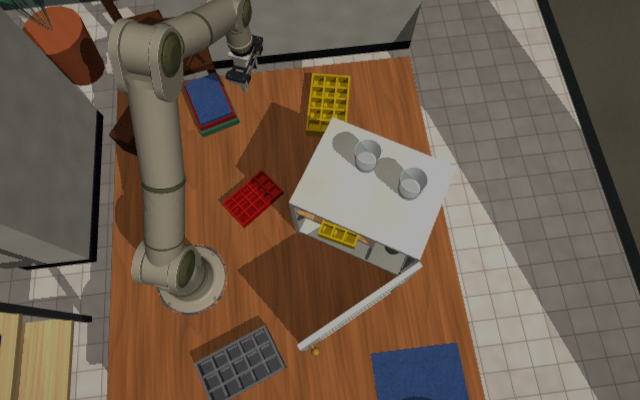

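View pics/t0.png

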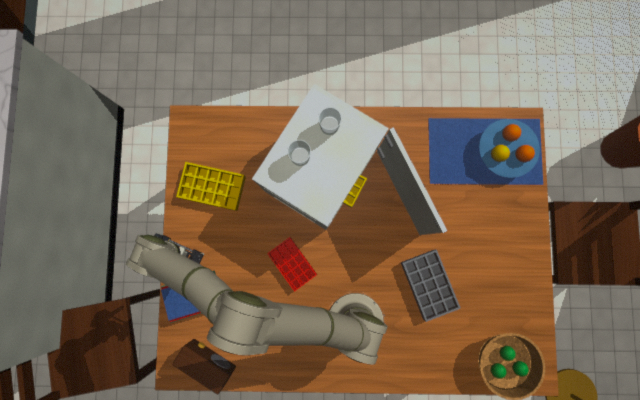

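The pictures show a large yellow tray on the table (scene 328,103; top 210,187), a red one (scene 252,199), a grey one (scene 240,363), and a smaller yellow tray on the cabinet shelf (scene 338,234; top 355,190). The last one fits: it is yellow, the smaller one, and sticks out of the cabinet. I'll confirm it in one enlarged crop, which will also give me the corners.

```bash
python3 - <<'E'
import numpy as np,cv2
a=np.load('scene.npz')['image'];b=np.load('top.npz')['image']
A=cv2.resize(a[200:360,284:429],None,fx=2.7,fy=3.7*2.7/3.7,interpolation=cv2.INTER_CUBIC)
B=cv2.resize(b[80:240,250:395+55],None,fx=2,fy=2.7,interpolation=cv2.INTER_CUBIC)
A=cv2.resize(A,(391,432));B=cv2.resize(b[80:240,300:450],(405,432),interpolation=cv2.INTER_CUBIC)
cv2.imwrite('pics/c1.png',np.hstack([A,B])[:,:,::-1])
E
```

```text
(no output)
```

View pics/c1.png

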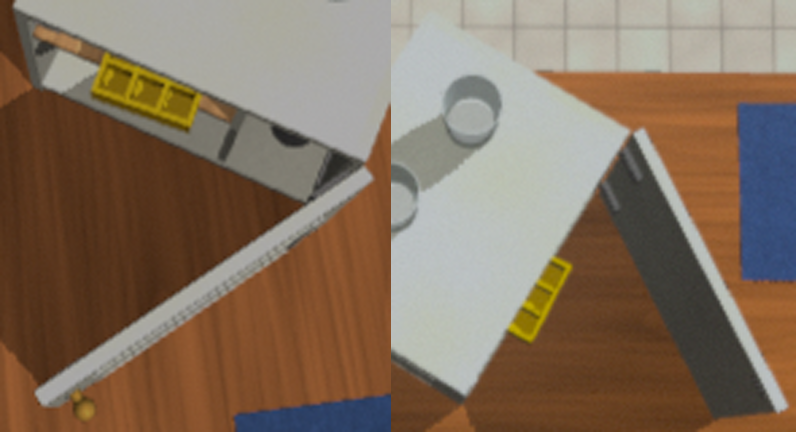

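The crop shows the smaller yellow tray sticking out, so it is the target. Its front-end corners are at crop (571,264) and (531,341). The door's free corner is at (787,406), and the cabinet's top edge runs from (629,133) to (466,398). Next I'll fit the poses.

```bash
python3 - <<'E'
from h import *
from scipy.optimize import least_squares
C={n:np.load(n+'.npz') for n in('scene','top')}
def pj(n,P): 
    c=C[n];return cv2.projectPoints(np.array(P,float).reshape(-1,1,3),c['rvec'],c['tvec'],c['intrinsics'],None)[0][:,0]
def ray(n,uv,z):
    c=C[n];M=cv2.Rodrigues(c['rvec'])[0];o=-M.T@c['tvec'];d=M.T@np.linalg.inv(c['intrinsics'])@[*uv,1];return o+d*(z-o[2])/d[2]
S=lambda x,y:(284+x/2.7,200+y/2.7); T=lambda x,y:(300+(x-391)/2.7,80+y/2.7)
obs=[('top',T(629,133),(-.16,-.21,.34)),('top',T(466,398),(-.16,.21,.34)),('top',(254,179),(.16,.21,.34)),('top',(317,86),(.16,-.21,.34)),
 ('scene',(332,120),(.16,.21,.34)),('scene',(454,172),(.16,-.21,.34)),('scene',S(16,8),(-.16,.21,.34)),('scene',S(364,163),(-.16,-.21,.34))]
def W(p,L): c,s=np.cos(p[2]),np.sin(p[2]);return [p[0]+c*L[0]-s*L[1],p[1]+s*L[0]+c*L[1],L[2]]
f=lambda p:np.concatenate([pj(n,W(p,L))[0]-uv for n,uv,L in obs])
for y0 in (0.6,-.6,-1):
    q=least_squares(f,[.6,.1,y0],loss='soft_l1');print(q.x,q.cost)
p=q.x;print(f(p).reshape(-1,2).round(1).tolist())
dobs=[('top',T(787,406),(-.018,.419)),('scene',S(48,405),(-.018,.419)),('top',T(776,413),(0,.419)),('scene',S(37,392),(0,.419)),('scene',S(373,180),(-.018,0))]
def D(t,L): c,s=np.cos(t),np.sin(t);return W(p,[-.162+c*L[0]-s*L[1],-.21+s*L[0]+c*L[1],.338])
for t0 in(1.,-1.):
    g=lambda t:np.concatenate([pj(n,D(t[0],L))[0]-uv for n,uv,L in dobs]);q2=least_squares(g,[t0]);print('door',q2.x,q2.cost,g(q2.x).reshape(-1,2).round(1).tolist())
c,s=np.cos(p[2]),np.sin(p[2])
def inv(w): d=w[:2]-p[:2];return np.round([c*d[0]+s*d[1],-s*d[0]+c*d[1]],4)
for k,n,uv in (('L','top',T(531,341)),('R','top',T(571,264)),('Ls','scene',S(95,86)),('Rs','scene',S(193,121))):
    w=ray(n,uv,.286);print(k,w.round(3),inv(w))
for n in C: M=cv2.Rodrigues(C[n]['rvec'])[0];print(n,-M.T@C[n]['tvec'])
s=r.get_state();print(R.from_rotvec(s['tool_rot']).as_matrix().round(3))
E
```

```text
[0.64959341 0.14842798 1.00991637] 11.467540622349318
[0.64959341 0.14842798 1.00991637] 11.467540622349038
[0.64959341 0.14842798 1.00991635] 11.467540622353916
[[2.3, 0.1], [0.5, -0.5], [-0.9, -0.1], [-0.8, -2.0], [-0.3, -1.7], [1.7, -2.7], [-2.9, 0.8], [-0.9, 2.2]]
door [1.01359414] 36.29355663185292 [[2.0, 1.7], [-5.1, 2.8], [1.6, 1.3], [-4.5, 1.7], [-0.8, 1.9]]
door [1.01359414] 36.293556631850926 [[2.0, 1.7], [-5.1, 2.8], [1.6, 1.3], [-4.5, 1.7], [-0.8, 1.9]]
L [0.466 0.037 0.286] [-0.1919  0.0961]
R [ 0.573 -0.018  0.286] [-0.1816 -0.0239]
Ls [0.473 0.041 0.286] [-0.1851  0.0921]
Rs [ 0.578 -0.013  0.286] [-0.1751 -0.025 ]
scene [ 0.4497969  -0.30672233  1.58500878]
top [0.32186019 0.14951255 1.72914487]
[[ 0.    -0.916  0.401]
 [-0.     0.401  0.916]
 [-1.    -0.     0.   ]]
```

```bash
cat > to.py <<'E'
import sys
from h import *
# usage: to.py x y z heading pitch_down  [cab]  -> shift/turn from here, jaw axis level, to the right
CAB=[.6496,.1484,1.01]
def Rt(h,p):
    h,p=np.radians([h,p]);x=np.array([np.cos(h)*np.cos(p),np.sin(h)*np.cos(p),-np.sin(p)]);z=np.array([np.sin(h),-np.cos(h),0])
    return np.c_[x,np.cross(z,x),z]
def c2w(a,b): c,s=np.cos(CAB[2]),np.sin(CAB[2]);return np.array([CAB[0]+c*a-s*b,CAB[1]+s*a+c*b])
def w2c(w): c,s=np.cos(CAB[2]),np.sin(CAB[2]);d=np.array(w[:2])-CAB[:2];return np.array([c*d[0]+s*d[1],-s*d[0]+c*d[1]])
if __name__=='__main__':
    s=r.get_state();M=R.from_rotvec(s['tool_rot']).as_matrix()
    a=list(map(float,sys.argv[1:6]))
    P=np.array(a[:3]); 
    if len(sys.argv)>6: P[:2]=c2w(a[0],a[1])
    T=Rt(a[3],a[4]);np.set_printoptions(suppress=True,precision=2)
    print('goal',P,'travel cm',M.T@(P-s['eef_pos'])*100,'turn deg',R.from_matrix(M.T@T).as_rotvec(degrees=True))
    print('t',s['time_s'],'pos',s['eef_pos'],'cab',w2c(s['eef_pos']),'tip cab',w2c((s['eef_pos']+.019*M[:,0])),'x',M[:,0],'z',M[:,2],'q',s['joint_pos'],'F',s['ft_force'])
E
python3 to.py .38 .35 .5 58 60; python3 to.py -.30 .036 .45 58 40 cab
```

```text
goal [0.38 0.35 0.5 ] travel cm [-26.24 -20.77 -25.2 ] turn deg [ 95.85 -25.68  22.19]
t 1.2 pos [0.29 0.66 0.24] cab [0.25 0.58] tip cab [0.25 0.58] x [ 0. -0. -1.] z [0.4  0.92 0.  ] q [-1.23  0.6  -0.    1.6   0.    0.94 -0.08] F [-0.33 -0.39  0.11]
goal [ 0.46 -0.09  0.45] travel cm [-21.24 -45.56 -61.99] turn deg [ 91.38 -42.61  36.81]
t 1.2 pos [0.29 0.66 0.24] cab [0.25 0.58] tip cab [0.25 0.58] x [ 0. -0. -1.] z [0.4  0.92 0.  ] q [-1.23  0.6  -0.    1.6   0.    0.94 -0.08] F [-0.33 -0.39  0.11]
```

Request:
move_arm:
  travel:
    - [-14,-10,-13]
    - [-14,-10,-13]
    - [-14,-10,-13]
    - [-14,-10,-13]
    - [-14,-10,-13]
  turn:
    - [35,0,0]
    - [35,0,0]
    - [35,0,0]
    - [35,0,0]
    - [35,0,0]
  claw: [0.3,0.3,0.3,0.3,0.3]

```text
time_s: 1.7
eef_pos: [0.3328, 0.5019, 0.3817]
tool_rot: [-0.42, 1.525, 0.424]
ft_force: [0.4, -0.7, -0.0]
grip_width: 0.0657
```

```bash
python3 to.py .40 .2 .52 58 60
```

```text
goal [0.4  0.2  0.52] travel cm [-13.92 -29.34  -9.65] turn deg [ 61.4  -16.26  26.68]
t 1.7 pos [0.33 0.5  0.38] cab [0.13 0.46] tip cab [0.13 0.46] x [ 0.  0. -1.] z [0.86 0.51 0.  ] q [-1.22  0.32  0.19  1.72 -0.06  1.1  -0.47] F [ 0.39 -0.65 -0.01]
```

Request:
move_arm:
  travel:
    - [-13,-20,-7]
    - [-13,-20,-7]
    - [-13,-20,-7]
    - [-13,-20,-7]
    - [-13,-20,-7]
  turn:
    - [35,0,0]
    - [35,0,0]
    - [35,0,0]
    - [35,0,0]
    - [35,0,0]
  claw: [0.3,0.3,0.3,0.3,0.3]

```text
time_s: 2.2
eef_pos: [0.3741, 0.2957, 0.5099]
tool_rot: [0.062, 1.567, -0.056]
ft_force: [-0.3, 0.2, 0.2]
grip_width: 0.065
```

```bash
python3 to.py .42 0 .52 58 60
```

```text
goal [0.42 0.   0.52] travel cm [ -1.11 -29.14   6.79] turn deg [27.09 -7.15 29.15]
t 2.2 pos [0.37 0.3  0.51] cab [-0.02  0.31] tip cab [-0.02  0.31] x [ 0.  0. -1.] z [ 1.   -0.07  0.  ] q [-1.14  0.05  0.38  1.75 -0.02  1.34 -0.83] F [-0.26  0.24  0.25]
```

Request:
move_arm:
  travel:
    - [-1,-23,5]
    - [-1,-23,5]
    - [-1,-23,5]
    - [-1,-23,5]
    - [-1,-23,5]
  turn:
    - [26,-5,27]
    - [26,-5,27]
    - [26,-5,27]
    - [26,-5,27]
    - [26,-5,27]
  claw: [0.3,0.3,0.3,0.3,0.3]

```text
time_s: 2.7
eef_pos: [0.4063, 0.0583, 0.5192]
tool_rot: [0.78, 1.389, -0.041]
ft_force: [0.1, -0.3, 0.3]
grip_width: 0.0652
```

```bash
python3 to.py -.32 .03 .45 58 35 cab
```

```text
goal [ 0.45 -0.11  0.45] travel cm [  0.41 -13.47  12.69] turn deg [ 0.07 -1.74 27.2 ]
t 2.7 pos [0.41 0.06 0.52] cab [-0.21  0.16] tip cab [-0.2   0.16] x [ 0.22  0.41 -0.88] z [ 0.86 -0.51 -0.02] q [-0.92 -0.29  0.71  2.01 -0.21  1.04 -0.66] F [ 0.06 -0.3   0.32]
```

Request:
move_arm:
  travel:
    - [0,-13,13]
    - [0,-13,13]
    - [0,-13,13]
    - [0,-13,13]
    - [0,-13,13]
  turn:
    - [0,-2,20]
    - [0,-2,20]
    - [0,-2,20]
    - [0,-2,20]
    - [0,-2,20]
  claw: [0.3,0.3,0.3,0.3,0.3]

```text
time_s: 3.2
eef_pos: [0.4301, -0.081, 0.4789]
tool_rot: [0.993, 1.183, 0.186]
ft_force: [0.0, -0.7, -0.2]
grip_width: 0.065
```

```bash
python3 to.py -.27 .036 .33 58 30 cab
```

```text
goal [ 0.48 -0.06  0.33] travel cm [13.28 -8.05  2.27] turn deg [ 0.58  2.02 13.31]
t 3.2 pos [ 0.43 -0.08  0.48] cab [-0.31  0.06] tip cab [-0.3   0.06] x [ 0.42  0.6  -0.69] z [ 0.84 -0.55  0.03] q [-0.99 -0.35  1.29  2.13 -0.56  0.93  0.06] F [ 0.04 -0.68 -0.23]
```

```bash
cat > kin.py <<'E'
import numpy as np, itertools
from scipy.optimize import least_squares
from scipy.spatial.transform import Rotation as R
LO=np.array([-2.57,-.35,-1.29,.11,-1.05,.11,-2.63]);HI=np.array([2.57,1.97,1.29,2.56,4.19,1.86,2.63])
def fk(q,k,sg,full=False):
    y0,h,a,b,c,o1,o2,o3,e1,e2=k
    ax=['z','y','z','y','z','y','z'];off=[[0,0,h],[0,o1,0],[e1,o2,a],[0,0,0],[e2,o3,b],[0,0,0],[0,0,c]]
    M=R.from_euler('z',y0);p=np.zeros(3);pts=[p]
    for i in range(7):
        M=M*R.from_euler(ax[i],sg[i]*q[i]); p=p+M.apply(off[i]); pts.append(p)
    Z=M.as_matrix(); T=np.c_[Z[:,2],Z[:,1],-Z[:,0]]  # tool x along flange z
    return (p,T,pts) if full else (p,T)
E
cat > fit.py <<'E'
from kin import *
from h import r
s=r.get_state()
Q=[[-1.23467,.600145,-.002575,1.600128,.001806,.942906,-.07976],[-1.22,.32,.19,1.72,-.06,1.1,-.47],[-1.14,.05,.38,1.75,-.02,1.34,-.83],[-.92,-.29,.71,2.01,-.21,1.04,-.66],s['joint_pos']]
P=[[.29068,.66367,.23675],[.3328,.5019,.3817],[.3741,.2957,.5099],[.4063,.0583,.5192],s['eef_pos']]
V=[[-.90102,1.37791,.89942],[-.42,1.525,.424],[.062,1.567,-.056],[.78,1.389,-.041],s['tool_rot']]
best=None
for s3,s5,s7 in itertools.product([1,-1],repeat=3):
  for g in (0,1,2,3):
    sg=[-1,1,s3,1,s5,1,s7]; G=R.from_euler('x',g*90)
    def f(k):
        o=[]
        for q,p,v in zip(Q,P,V):
            a,T=fk(q,k[:10],sg);o+=list(a-p)
            o+=list(.3*(R.from_rotvec(v).inv()*R.from_matrix(T)*G*R.from_euler('x',k[10])).as_rotvec())
        return np.array(o)
    w=least_squares(f,[0,.3,.4,.4,.25,0,0,0,0,0,0],loss='soft_l1',f_scale=.02)
    if best is None or w.cost<best[0]: best=(w.cost,sg,g,w.x,f(w.x))
print(best[0],best[1],best[2],best[3].round(4));print(best[4].reshape(-1,6).round(3))
np.savez('kin.npz',k=best[3],sg=best[1],g=best[2])
E
python3 fit.py
```

```text
6.044606351408266e-06 [-1, 1, -1, 1, -1, 1, -1] 2 [ 9.0000e-04  2.8600e-01  6.4890e-01  4.6040e-01  3.1700e-01 -2.9200e-02
 -4.2200e-02  1.4500e-02 -1.5700e-02  6.1000e-03  2.2154e+00]
[[-0.001 -0.001  0.001  0.001  0.    -0.   ]
 [ 0.001  0.001 -0.001 -0.001 -0.001 -0.001]
 [-0.    -0.001 -0.     0.     0.     0.   ]
 [-0.001  0.     0.    -0.001 -0.     0.001]
 [ 0.    -0.    -0.     0.001  0.     0.   ]]
```

```bash
cat >> kin.py <<'E'
_d=np.load('kin.npz');K=_d['k'];SG=_d['sg'];G=R.from_euler('x',_d['g']*90)*R.from_euler('x',K[10])
def FK(q,full=False):
    o=fk(q,K[:10],SG,True);return o[0],(R.from_matrix(o[1])*G),o[2]
def ik(P,T,q0,reg=0):
    def f(q):
        p,M,_=FK(q);return np.concatenate([(p-P)*10,3*(M.inv()*T).as_rotvec(),reg*(q-q0)])
    w=least_squares(f,np.clip(q0,LO+.02,HI-.02),bounds=(LO+.01,HI-.01),max_nfev=60);return w.x,np.linalg.norm(f(w.x)[:6])
E
cat > srch.py <<'E'
from kin import *
from to import Rt,c2w
rng=np.random.default_rng(0);np.set_printoptions(suppress=True,precision=2)
for h in (58,50):
  for pd in (20,30,40):
    for roll in (0,90,180,-90):
      T=R.from_matrix(Rt(h,pd))*R.from_euler('x',roll,degrees=True)
      tip=np.r_[c2w(-.135,.036),.27]; P=tip-.019*T.as_matrix()[:,0]
      S=[]
      for i in range(10):
        q,e=ik(P,T,rng.uniform([-1.5,-.2,-1,.5,-1,.2,-2],[1.5,1.2,1,2.4,3.5,1.8,2]))
        if e<.003:S.append((min(np.minimum(q-LO,HI-q)[[1,2,3,4,5,6]]),q))
      if S: m,q=max(S,key=lambda t:t[0]);print(h,pd,roll,len(S),'margin',m,q,'elb',FK(q)[2][3],'wr',FK(q)[2][5])
E
timeout 500 python3 srch.py
```

```text
58 40 0 9 margin 0.13913153105590714 [ 1.05  0.62 -1.15  2.25 -0.91  0.26  0.4 ] elb [ 0.15 -0.38  0.8 ] wr [ 0.41 -0.17  0.49]
58 40 90 7 margin 0.041100311588480265 [ 1.03  0.59 -1.1   2.26 -1.01  0.29 -1.07] elb [ 0.15 -0.36  0.81] wr [ 0.41 -0.17  0.49]
58 40 180 2 margin 0.012216498804394682 [ 1.02  0.59 -1.09  2.26 -1.03  0.3  -2.62] elb [ 0.15 -0.36  0.81] wr [ 0.41 -0.17  0.49]
58 40 -90 8 margin 0.021089676489997267 [ 1.11  0.69 -1.27  2.24 -0.49  0.21  1.56] elb [ 0.15 -0.42  0.76] wr [ 0.41 -0.17  0.49]
50 20 0 4 margin 0.09571612320256762 [ 1.03  0.74 -1.05  2.46  4.09  0.56  1.76] elb [ 0.18 -0.43  0.74] wr [ 0.34 -0.19  0.38]
50 20 90 4 margin 0.03125887490843482 [ 0.97  0.7  -0.94  2.46  4.16  0.64  0.12] elb [ 0.19 -0.4   0.77] wr [ 0.34 -0.19  0.38]
50 20 180 7 margin 0.1056871532378536 [ 1.05  0.76 -1.09  2.45  4.06  0.53 -1.35] elb [ 0.18 -0.44  0.73] wr [ 0.34 -0.19  0.38]
50 30 0 5 margin 0.05278554554402959 [ 1.06  0.66 -1.15  2.41  4.14  0.33  1.59] elb [ 0.15 -0.4   0.78] wr [ 0.36 -0.17  0.44]
50 30 90 6 margin 0.048605427262746304 [ 1.06  0.65 -1.15  2.41  4.14  0.33  0.01] elb [ 0.15 -0.4   0.78] wr [ 0.36 -0.17  0.44]
50 30 180 4 margin 0.0849450739866322 [ 1.09  0.68 -1.21  2.4   4.07  0.29 -1.49] elb [ 0.15 -0.41  0.77] wr [ 0.36 -0.17  0.44]
```

```bash
cat > srch2.py <<'E'
from kin import *
from to import Rt,c2w
rng=np.random.default_rng(0);np.set_printoptions(suppress=True,precision=2)
def ik5(tip,x,q0):
    def f(q):
        p,M,_=FK(q);X=M.as_matrix()[:,0];return np.concatenate([(p+.019*X-tip)*10,3*np.cross(X,x),[X@x-1]])
    w=least_squares(f,q0,bounds=(LO+.05,HI-.05),max_nfev=50);return w.x,np.linalg.norm(w.fun)
tip=np.r_[c2w(-.14,.04),.27]
for h in (15,25,35,45):
  for pd in (15,25,35,42):
      x=Rt(h,pd)[:,0];S=[]
      for i in range(8):
        q,e=ik5(tip,x,rng.uniform([-1.5,-.2,-1,.5,-.9,.2,-.5],[1.5,1.2,1,2.4,3.5,1.7,.5]))
        if e<.003:S.append((min(np.minimum(q-LO,HI-q)[1:6]),q))
      S.sort(key=lambda t:-t[0])
      for sgn in (1,-1):
        for m,q in [t for t in S if t[1][0]*sgn>0][:1]:print(h,pd,len(S),'margin %.2f'%m,q,'elb',FK(q)[2][3],'wr',FK(q)[2][5])
E
timeout 500 python3 srch2.py
```

```text
15 42 4 margin 0.05 [ 0.62  0.31 -1.06  2.51  2.48  0.49 -1.55] elb [ 0.15 -0.18  0.89] wr [ 0.3  -0.01  0.49]
25 42 5 margin 0.07 [ 0.65  0.31 -0.92  2.49  3.08  0.36 -2.35] elb [ 0.13 -0.19  0.9 ] wr [ 0.31 -0.05  0.49]
35 35 2 margin 0.05 [ 0.87  0.45 -1.04  2.51  3.46  0.45  0.61] elb [ 0.15 -0.28  0.86] wr [ 0.32 -0.11  0.46]
35 42 2 margin 0.10 [ 0.62  0.31 -0.72  2.46  3.87  0.36 -1.09] elb [ 0.13 -0.18  0.9 ] wr [ 0.34 -0.09  0.49]
45 25 4 margin 0.07 [ 1.08  0.72 -1.22  2.49  3.68  0.45 -1.34] elb [ 0.16 -0.43  0.75] wr [ 0.33 -0.16  0.41]
```

```bash
sed -i 's/for h in .*/for h in (58,70,82):/; s/for pd in .*/for pd in (36,40,44):/; s/range(8)/range(10)/' srch2.py; timeout 500 python3 srch2.py
```

```text
58 36 6 margin 0.05 [ 1.12  0.7  -1.24  2.29 -1.    0.22  0.9 ] elb [ 0.14 -0.43  0.76] wr [ 0.4  -0.18  0.47]
58 40 4 margin 0.08 [ 1.06  0.6  -1.13  2.27 -0.97  0.28 -1.38] elb [ 0.14 -0.37  0.8 ] wr [ 0.4  -0.17  0.49]
58 44 7 margin 0.14 [ 0.97  0.52 -1.03  2.25 -0.91  0.33  0.89] elb [ 0.14 -0.32  0.84] wr [ 0.41 -0.15  0.5 ]
70 36 3 margin 0.24 [ 1.01  0.66 -1.03  2.17 -0.81  0.52 -1.06] elb [ 0.17 -0.39  0.78] wr [ 0.45 -0.2   0.47]
70 40 6 margin 0.16 [ 0.89  0.55 -0.86  2.16 -0.89  0.58 -2.3 ] elb [ 0.17 -0.32  0.83] wr [ 0.45 -0.19  0.49]
70 44 5 margin 0.32 [ 0.9   0.54 -0.91  2.14 -0.73  0.55  0.84] elb [ 0.17 -0.32  0.83] wr [ 0.46 -0.18  0.5 ]
82 36 5 margin 0.33 [ 0.87  0.64 -0.84  2.05 -0.72  0.77  0.99] elb [ 0.21 -0.36  0.79] wr [ 0.5  -0.22  0.47]
82 40 5 margin 0.41 [ 0.87  0.62 -0.86  2.04 -0.64  0.74 -1.49] elb [ 0.2  -0.34  0.8 ] wr [ 0.51 -0.2   0.49]
82 44 9 margin 0.42 [ 0.8   0.56 -0.79  2.04 -0.63  0.75  1.3 ] elb [ 0.2  -0.31  0.83] wr [ 0.51 -0.19  0.5 ]
```

```bash
cat > sim.py <<'E'
from kin import *
from to import Rt,c2w
from h import r
VM=np.array([2.22,2.22,3.01,3.01,3.14,3.14,3.14])*.7*.1
def jac(q):
    p,M,_=FK(q);J=np.zeros((6,7))
    for i in range(7):
        d=q.copy();d[i]+=1e-5;a,b,_=FK(d);J[:3,i]=(a-p)/1e-5;J[3:,i]=(b*M.inv()).as_rotvec()/1e-5
    return J
def go(q,P,T,n):
    for _ in range(n):
        p,M,_=FK(q);dp=P-p;w=(T*M.inv()).as_rotvec()
        dp*=min(1,.05/max(1e-9,np.linalg.norm(dp)));w*=min(1,.15/max(1e-9,np.linalg.norm(w)))
        gp,gM=p+dp,R.from_rotvec(w)*M;q0=q.copy()
        for _ in range(3):
            p,M,_=FK(q);e=np.r_[gp-p,(gM*M.inv()).as_rotvec()*.3];J=jac(q);J[3:]*=.3;act=np.ones(7,bool)
            for _ in range(3):
                Ja=J*act;dq=Ja.T@np.linalg.solve(Ja@Ja.T+1e-5*np.eye(6),e)
                bad=((q+dq<LO)|(q+dq>HI))&act
                if not bad.any():break
                act&=~bad
            q=np.clip(q+dq*act,LO,HI)
        st=q-q0;q=q0+st*min(1,(VM/np.maximum(abs(st),1e-9)).min())
    return q
E
cat > plan.py <<'E'
from sim import *
np.set_printoptions(suppress=True,precision=2)
# check against recorded moves
q=np.array([-1.23467,.600145,-.002575,1.600128,.001806,.942906,-.07976])
for t,u in (((-14,-10,-13),(35,0,0)),((-13,-20,-7),(35,0,0)),((-1,-23,5),(26,-5,27)),((0,-13,13),(0,-2,20))):
    p,M,_=FK(q);q=go(q,p+M.apply(np.array(t)/100),M*R.from_rotvec(u,degrees=True),5);print('chk',q)
Q0=r.get_state()['joint_pos']
goal=(np.r_[c2w(-.24,.036),.33],66,42)
routes={'A':[((.45,.0,.6),66,70,6),((.6,-.3,.65),66,75,10),((.5,-.3,.6),66,60,5)],
'B':[((.6,.1,.75),66,75,10),((.65,-.3,.7),30,80,12),((.5,-.3,.6),66,60,8)],
'C':[((.5,.05,.7),30,80,10),((.6,-.35,.6),-30,85,14),((.5,-.35,.6),30,75,12),((.45,-.25,.55),66,55,8)],
'D':[((.5,.05,.7),30,80,10),((.55,-.4,.55),-60,85,18),((.5,-.4,.6),0,80,10),((.45,-.25,.55),66,55,12)]}
for n,wp in routes.items():
    q=Q0
    for P,h,pd,k in wp+[(*goal,12),(np.r_[c2w(-.155,.036),.283],66,42,6)]:
        T=R.from_matrix(Rt(h,pd));q=go(q,np.array(P),T,k);p,M,_=FK(q);print(n,q,'err %.3f %.2f'%(np.linalg.norm(p-P),(T*M.inv()).magnitude()))
E
timeout 500 python3 plan.py
```

```text
chk [-1.22  0.32  0.18  1.72 -0.06  1.1  -0.47]
chk [-1.14  0.06  0.38  1.75 -0.02  1.34 -0.82]
chk [-0.93 -0.28  0.71  2.   -0.21  1.05 -0.66]
chk [-0.82 -0.29  1.08  2.15 -0.57  0.87 -0.03]
A [-0.72 -0.12  0.73  1.72 -0.25  1.38 -0.37] err 0.000 0.00
A [ 0.01  0.47  0.98  1.11 -0.64  1.84  0.39] err 0.000 0.00
A [ 0.1   0.36  0.93  1.43 -0.72  1.79  0.58] err 0.000 0.00
A [ 0.53  0.32 -0.11  2.19 -1.05  0.98  0.78] err 0.000 0.00
A [ 0.82  0.49 -0.75  2.2  -1.01  0.57  0.61] err 0.000 0.00
B [-0.74  0.28  0.95  1.1  -0.49  1.79 -0.36] err 0.000 0.00
B [-0.03  0.51  1.03  0.94 -0.63  1.84 -0.31] err 0.000 0.00
B [ 0.16  0.34  0.83  1.42 -0.7   1.76  0.54] err 0.000 0.00
B [ 0.56  0.32 -0.15  2.19 -1.04  0.97  0.77] err 0.000 0.00
B [ 0.83  0.49 -0.78  2.19 -0.99  0.56  0.59] err 0.000 0.00
C [-0.55  0.    0.38  1.39 -0.06  1.59 -1.22] err 0.000 0.00
C [ 0.01  0.4   0.73  1.22 -0.28  1.53 -1.4 ] err 0.000 0.00
C [ 0.23  0.22  0.55  1.42 -0.37  1.46 -0.25] err 0.000 0.00
C [ 0.38  0.2   0.46  1.65 -0.64  1.59  0.5 ] err 0.000 0.00
C [ 0.53  0.32 -0.12  2.19 -1.05  0.98  0.77] err 0.000 0.00
C [ 0.82  0.49 -0.76  2.19 -1.01  0.57  0.61] err 0.000 0.00
D [-0.55  0.    0.38  1.39 -0.06  1.59 -1.22] err 0.000 0.00
D [-0.    0.41  0.87  1.36 -0.29  1.43 -1.78] err 0.000 0.00
D [ 0.19  0.26  0.63  1.38 -0.28  1.44 -0.75] err 0.000 0.00
D [ 0.34  0.21  0.5   1.66 -0.65  1.59  0.51] err 0.000 0.00
D [ 0.65  0.32 -0.27  2.18 -1.02  0.93  0.73] err 0.000 0.00
D [ 0.79  0.48 -0.72  2.2  -1.03  0.59  0.64] err 0.000 0.00
```

```bash
python3 to.py .5 .05 .7 30 80
```

```text
goal [0.5  0.05 0.7 ] travel cm [-4.42 26.25 -0.7 ] turn deg [ 24.72 -11.44 -36.42]
t 3.2 pos [ 0.43 -0.08  0.48] cab [-0.31  0.06] tip cab [-0.3   0.06] x [ 0.42  0.6  -0.69] z [ 0.84 -0.55  0.03] q [-0.99 -0.35  1.29  2.13 -0.56  0.93  0.06] F [ 0.04 -0.68 -0.23]
```

Request:
move_arm:
  travel:
    - [-4,25,0]
    - [-4,25,0]
    - [-4,25,0]
    - [-4,25,0]
    - [-4,25,0]
  turn:
    - [25,-11,-36]
    - [25,-11,-36]
    - [25,-11,-36]
    - [25,-11,-36]
    - [25,-11,-36]
  claw: [1,1,1,1,1]

```text
time_s: 3.7
eef_pos: [0.4844, 0.0085, 0.6376]
tool_rot: [0.962, 1.299, -0.424]
ft_force: [0.7, -0.1, -0.1]
grip_width: 0.0301
```

```bash
python3 to.py .6 -.3 .65 0 80
```

```text
goal [ 0.6  -0.3   0.65] travel cm [-5.51 -8.36 31.41] turn deg [ 36.06 -11.66  -9.91]
t 3.7 pos [0.48 0.01 0.64] cab [-0.21  0.07] tip cab [-0.2   0.06] x [ 0.26  0.24 -0.93] z [ 0.61 -0.79 -0.03] q [-0.54 -0.11  0.5   1.64 -0.19  1.32 -0.93] F [ 0.69 -0.09 -0.05]
```

Request:
move_arm:
  travel:
    - [-5,-8,31]
    - [-5,-8,31]
    - [-5,-8,31]
    - [-5,-8,31]
    - [-5,-8,31]
  turn:
    - [36,-12,-10]
    - [36,-12,-10]
    - [36,-12,-10]
    - [36,-12,-10]
    - [36,-12,-10]
  claw: [1,1,1,1,1]

```text
time_s: 4.2
eef_pos: [0.5759, -0.2245, 0.6441]
tool_rot: [1.283, 1.073, -1.087]
ft_force: [0.8, 0.5, -0.0]
grip_width: 0.0006
```

```bash
cat > rt.py <<'E'
# simulate waypoints from here: x y z h p n ; prints q and err
from sim import *
import sys
np.set_printoptions(suppress=True,precision=2)
q=r.get_state()['joint_pos']
for l in sys.argv[1:]:
    a=list(map(float,l.split(',')));P=np.array(a[:3]);T=R.from_matrix(Rt(a[3],a[4]));q=go(q,P,T,int(a[5]));p,M,_=FK(q);print(q,'err %.3f %.2f'%(np.linalg.norm(p-P),(T*M.inv()).magnitude()))
E
python3 -c "
from to import c2w
print(c2w(-.24,.04),c2w(-.155,.04))"
python3 to.py .5 -.33 .6 40 70
python3 rt.py .5,-.33,.6,40,70,6 .45,-.25,.55,66,55,6 .493,-.034,.33,66,42,10
```

```text
[ 0.48808015 -0.03356521] [0.53328831 0.03841549]
goal [ 0.5  -0.33  0.6 ] travel cm [ 3.13 -8.2  10.55] turn deg [-38.84  10.83   9.81]
t 4.2 pos [ 0.58 -0.22  0.64] cab [-0.36 -0.14] tip cab [-0.35 -0.14] x [ 0.17 -0.01 -0.98] z [-0.   -1.    0.01] q [-0.26  0.22  0.77  1.32 -0.23  1.51 -1.09] F [ 0.84  0.46 -0.04]
[ 0.16  0.23  0.68  1.46 -0.49  1.5  -0.01] err 0.000 0.00
[ 0.28  0.21  0.59  1.66 -0.66  1.61  0.53] err 0.000 0.00
[ 0.58  0.32 -0.18  2.19 -1.04  0.96  0.76] err 0.000 0.00
```

Request:
move_arm:
  travel:
    - [3,-8,11]
    - [3,-8,11]
    - [3,-8,11]
    - [3,-8,11]
    - [3,-8,11]
  turn:
    - [-39,11,10]
    - [-39,11,10]
    - [-39,11,10]
    - [-39,11,10]
    - [-39,11,10]
  claw: [1,1,1,1,1]

```text
time_s: 4.7
eef_pos: [0.4999, -0.3372, 0.6009]
tool_rot: [0.935, 1.29, -0.447]
ft_force: [0.5, 1.4, 0.3]
grip_width: 0.0006
```

```bash
python3 to.py .45 -.25 .55 66 55
```

```text
goal [ 0.45 -0.25  0.55] travel cm [ 5.3  -0.42 -9.93] turn deg [-25.33  12.79  15.05]
t 4.7 pos [ 0.5  -0.34  0.6 ] cab [-0.49 -0.13] tip cab [-0.48 -0.13] x [ 0.26  0.21 -0.94] z [ 0.61 -0.79 -0.  ] q [ 0.17  0.23  0.69  1.42 -0.49  1.52 -0.05] F [0.49 1.38 0.3 ]
```

Request:
move_arm:
  travel:
    - [5,0,-10]
    - [5,0,-10]
    - [5,0,-10]
    - [5,0,-10]
    - [5,0,-10]
  turn:
    - [-25,13,15]
    - [-25,13,15]
    - [-25,13,15]
    - [-25,13,15]
    - [-25,13,15]
  claw: [1,1,1,1,1]

```text
time_s: 5.2
eef_pos: [0.4522, -0.2486, 0.5525]
tool_rot: [0.782, 1.375, 0.147]
ft_force: [0.6, 0.7, 0.5]
grip_width: 0.0003
```

```bash
python3 to.py .47 -.08 .4 66 42; python3 rt.py .47,-.08,.4,66,42,6 .488,-.034,.33,66,42,5 .533,.038,.285,66,42,5
```

```text
goal [ 0.47 -0.08  0.4 ] travel cm [21.77  4.41 -5.15] turn deg [-0.54 -0.25 12.99]
t 5.2 pos [ 0.45 -0.25  0.55] cab [-0.44 -0.04] tip cab [-0.43 -0.04] x [ 0.23  0.53 -0.82] z [ 0.91 -0.41 -0.01] q [ 0.27  0.22  0.59  1.63 -0.66  1.64  0.51] F [0.55 0.65 0.47]
[ 0.17  0.24  0.47  2.12 -0.98  1.27  0.76] err 0.000 0.00
[ 0.59  0.32 -0.19  2.19 -1.04  0.95  0.76] err 0.000 0.00
[ 0.85  0.49 -0.8   2.2  -0.99  0.56  0.59] err 0.000 0.00
```

Request:
move_arm:
  travel:
    - [22,4,-5]
    - [22,4,-5]
    - [22,4,-5]
    - [22,4,-5]
    - [22,4,-5]
  turn:
    - [0,0,13]
    - [0,0,13]
    - [0,0,13]
    - [0,0,13]
    - [0,0,13]
  claw: [1,1,1,1,1]

```text
time_s: 5.7
eef_pos: [0.4699, -0.0798, 0.3933]
tool_rot: [0.938, 1.289, 0.321]
ft_force: [1.2, -0.6, 0.7]
grip_width: 0.0001
```

```bash
python3 to.py .488 -.034 .33 66 42; python3 - <<'E'
from h import *
s=r.get_state();c=snap('wrist','w1.png');np.savez('w1.npz',pos=s['eef_pos'],rot=s['tool_rot'],**c)
for q in ['tray','door','tray_front_left','tray_front_right']:print(q,[(np.round(d['rect']).tolist(),round(d['conf'],2)) for d in r.spot_in('wrist',q)][:3])
E
```

```text
goal [ 0.49 -0.03  0.33] travel cm [ 7.9  -1.39 -0.14] turn deg [-0.78 -0.37  0.15]
t 5.7 pos [ 0.47 -0.08  0.39] cab [-0.29  0.03] tip cab [-0.27  0.03] x [ 0.3   0.68 -0.67] z [ 0.91 -0.41 -0.01] q [ 0.18  0.26  0.47  2.11 -0.98  1.28  0.76] F [ 1.22 -0.55  0.65]
tray [([73.0, 168.0, 201.0, 283.0], 0.71), ([270.0, 148.0, 391.0, 221.0], 0.6), ([446.0, 174.0, 640.0, 381.0], 0.36)]
door [([447.0, 171.0, 636.0, 383.0], 0.87)]
tray_front_left [([76.0, 168.0, 200.0, 281.0], 0.74), ([266.0, 148.0, 388.0, 224.0], 0.56)]
tray_front_right [([268.0, 149.0, 387.0, 224.0], 0.72), ([74.0, 169.0, 203.0, 286.0], 0.68)]
```

View pics/w1.png

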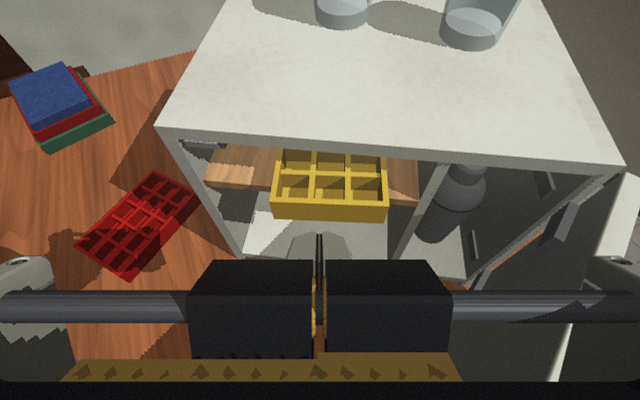

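The wrist view shows the yellow tray's front end from (272,198) to (388,205) and the fingertips at (319,235). The roof's front edge runs from (155,127) to (625,163).

```bash
python3 - <<'E'
from h import *
from to import w2c
d=np.load('w1.npz');M=R.from_rotvec(d['rot']).as_matrix();W=np.eye(4);W[:3,:3]=M;W[:3,3]=d['pos'];C=W@d['T_tool_cam']
for n,u,v,z in(('TL',272,198,.286),('TR',388,205,.286),('TLb',273,218,.25),('TRb',388,221,.25),('roofL',155,127,.34),('roofR',625,163,.34)):
    g=C[:3,:3]@np.linalg.inv(d['intrinsics'])@[u,v,1];w=C[:3,3]+g*(z-C[2,3])/g[2];print(n,w.round(3),w2c(w).round(3))
E
```

```text
TL [0.471 0.039 0.286] [-0.188  0.093]
TR [ 0.572 -0.017  0.286] [-0.181 -0.022]
TLb [0.466 0.038 0.25 ] [-0.191  0.097]
TRb [ 0.579 -0.018  0.25 ] [-0.179 -0.029]
roofL [0.392 0.124 0.34 ] [-0.157  0.205]
roofR [ 0.748 -0.089  0.34 ] [-0.149 -0.21 ]
```

```bash
python3 to.py -.222 .040 .277 66 42 cab;python3 to.py -.182 .040 .277 66 42 cab;python3 to.py -.149 .040 .277 66 42 cab; python3 rt.py .498,-.018,.277,66,42,5 .5365,.044,.277,66,42,5
```

```text
goal [ 0.5  -0.02  0.28] travel cm [13.21 -4.15 -0.15] turn deg [-0.59 -0.12  0.09]
t 5.95 pos [ 0.47 -0.08  0.4 ] cab [-0.29  0.03] tip cab [-0.28  0.03] x [ 0.3   0.68 -0.67] z [ 0.91 -0.41 -0.01] q [ 0.18  0.25  0.48  2.1  -0.98  1.29  0.76] F [ 0.22 -0.79 -0.26]
goal [0.52 0.02 0.28] travel cm [16.15 -1.49  0.39] turn deg [-0.59 -0.12  0.09]
t 5.95 pos [ 0.47 -0.08  0.4 ] cab [-0.29  0.03] tip cab [-0.28  0.03] x [ 0.3   0.68 -0.67] z [ 0.91 -0.41 -0.01] q [ 0.18  0.25  0.48  2.1  -0.98  1.29  0.76] F [ 0.22 -0.79 -0.26]
goal [0.54 0.04 0.28] travel cm [18.57  0.71  0.84] turn deg [-0.59 -0.12  0.09]
t 5.95 pos [ 0.47 -0.08  0.4 ] cab [-0.29  0.03] tip cab [-0.28  0.03] x [ 0.3   0.68 -0.67] z [ 0.91 -0.41 -0.01] q [ 0.18  0.25  0.48  2.1  -0.98  1.29  0.76] F [ 0.22 -0.79 -0.26]
[ 0.77  0.42 -0.47  2.21 -1.    0.78  0.74] err 0.011 0.03
[ 0.86  0.52 -0.85  2.2  -0.97  0.51  0.57] err 0.000 0.00
```

Request:
move_arm:
  travel:
    - [4,-1,0]
    - [7,-2,0]
    - [10,-3,0]
    - [13,-4,0]
    - [13,-4,0]
  turn:
    - [0,0,0]
    - [0,0,0]
    - [0,0,0]
    - [0,0,0]
    - [0,0,0]
  claw: [1,1,1,1,1]

```text
time_s: 6.45
eef_pos: [0.4996, -0.0236, 0.2819]
tool_rot: [0.935, 1.285, 0.317]
ft_force: [-0.1, -0.9, -2.6]
grip_width: 0.0006
```

```bash
python3 to.py -.222 .040 .277 66 42 cab;python3 to.py -.149 .040 .277 66 42 cab
```

```text
goal [ 0.5  -0.02  0.28] travel cm [ 0.63 -0.09 -0.39] turn deg [-0.71 -0.05  0.33]
t 6.45 pos [ 0.5  -0.02  0.28] cab [-0.23  0.04] tip cab [-0.21  0.04] x [ 0.3   0.68 -0.67] z [ 0.91 -0.41 -0.01] q [ 0.74  0.42 -0.43  2.21 -1.04  0.79  0.76] F [-0.06 -0.91 -2.58]
goal [0.54 0.04 0.28] travel cm [5.97 4.78 0.58] turn deg [-0.71 -0.05  0.33]
t 6.45 pos [ 0.5  -0.02  0.28] cab [-0.23  0.04] tip cab [-0.21  0.04] x [ 0.3   0.68 -0.67] z [ 0.91 -0.41 -0.01] q [ 0.74  0.42 -0.43  2.21 -1.04  0.79  0.76] F [-0.06 -0.91 -2.58]
```

Request:
move_arm:
  travel:
    - [0.8,0,-0.3]
    - [1.5,0.6,-0.2]
    - [2.1,1.2,-0.1]
    - [2.7,1.8,0]
    - [3.3,2.3,0.1]
  turn:
    - [0,0,0]
    - [0,0,0]
    - [0,0,0]
    - [0,0,0]
    - [0,0,0]
  claw: [1,1,1,1,1]

```text
time_s: 6.95
eef_pos: [0.5183, 0.0114, 0.2772]
tool_rot: [0.936, 1.283, 0.315]
ft_force: [-0.2, -0.6, 0.3]
grip_width: 0.0003
```

```bash
python3 to.py -.149 .040 .277 66 42 cab
```

```text
goal [0.54 0.04 0.28] travel cm [2.72 2.47 0.32] turn deg [-0.74  0.11  0.36]
t 6.95 pos [0.52 0.01 0.28] cab [-0.19  0.04] tip cab [-0.17  0.04] x [ 0.3   0.67 -0.67] z [ 0.91 -0.42 -0.01] q [ 0.79  0.46 -0.62  2.21 -1.04  0.66  0.69] F [-0.23 -0.63  0.34]
```

Request:
move_arm:
  travel:
    - [0.6,0.5,0.1]
    - [1.1,1.0,0.1]
    - [1.7,1.5,0.2]
    - [2.2,2.0,0.3]
    - [2.7,2.5,0.3]
  turn:
    - [0,0,0]
    - [0,0,0]
    - [0,0,0]
    - [0,0,0]
    - [0,0,0]
  claw: [1,1,1,1,1]

```text
time_s: 7.45
eef_pos: [0.5366, 0.0442, 0.2774]
tool_rot: [0.936, 1.283, 0.315]
ft_force: [0.3, 0.0, -1.2]
grip_width: 0.0003
```

```bash
python3 to.py -.142 .040 .277 66 42 cab; python3 - <<'E'
from h import *
s=r.get_state();c=snap('wrist','w2.png');np.savez('w2.npz',pos=s['eef_pos'],rot=s['tool_rot'],**c)
E
```

```text
goal [0.54 0.05 0.28] travel cm [0.49 0.39 0.11] turn deg [-0.74  0.1   0.36]
t 7.45 pos [0.54 0.04 0.28] cab [-0.15  0.04] tip cab [-0.13  0.04] x [ 0.3   0.67 -0.67] z [ 0.91 -0.42 -0.01] q [ 0.78  0.48 -0.72  2.2  -1.04  0.57  0.62] F [ 0.3   0.03 -1.22]
```

View pics/w2.png

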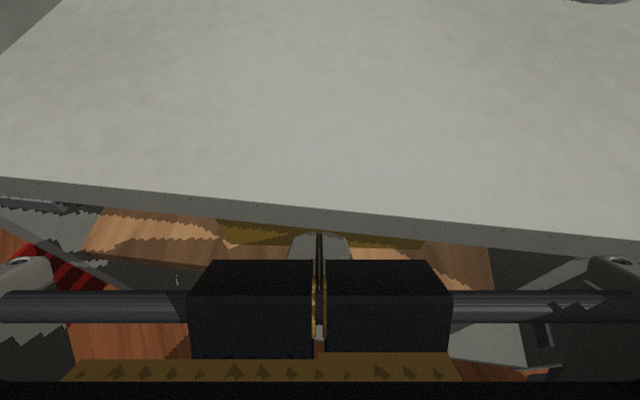

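Request:
move_arm:
  travel:
    - [-1.4,-1.2,-0.2]
    - [-2.7,-2.5,-0.3]
    - [-4,-3.6,-0.4]
    - [-6,-4.8,-0.5]
    - [-9,-4.8,-0.5]
  turn:
    - [0,0,0]
    - [0,0,0]
    - [0,0,0]
    - [0,0,0]
    - [0,0,0]
  claw: [1,1,1,1,1]

```text
time_s: 8.0
eef_pos: [0.4896, -0.0444, 0.3018]
tool_rot: [0.938, 1.286, 0.315]
ft_force: [0.9, 0.3, 0.6]
grip_width: 0.0001
```

Request:
move_arm:
  travel:
    - [-3,0,0]
    - [-6,0,0]
    - [-10,0,0]
    - [-14,0,0]
    - [-14,0,0]
  turn:
    - [0,0,0]
    - [0,0,0]
    - [0,0,0]
    - [0,0,0]
    - [0,0,0]
  claw: [1,1,1,1,1]

```text
time_s: 8.5
eef_pos: [0.447, -0.1439, 0.3983]
tool_rot: [0.938, 1.28, 0.308]
ft_force: [0.7, -0.2, -0.5]
grip_width: 0.0003
```

```bash
python3 - <<'E'
from h import *
s=r.get_state();c=snap('wrist','w3.png');np.savez('w3.npz',pos=s['eef_pos'],rot=s['tool_rot'],**c)
E
python3 to.py .46 -.40 .5 75 65
python3 rt.py .45,-.28,.6,75,65,7 .46,-.42,.5,75,65,5 .46,-.40,.30,75,65,6 .47,-.26,.3,75,65,5 .44,-.1,.3,75,65,5 .45,0,.3,75,65,5 .47,.035,.3,75,65,5
```

```text
goal [ 0.46 -0.4   0.5 ] travel cm [-23.94  -7.76  11.91] turn deg [ -8.29   5.39 -22.56]
t 8.55 pos [ 0.45 -0.14  0.4 ] cab [-0.35  0.02] tip cab [-0.34  0.02] x [ 0.3   0.67 -0.67] z [ 0.91 -0.42 -0.01] q [ 1.11  0.3  -0.54  2.02 -0.74  1.14  0.55] F [-0.19  0.6  -0.83]
[ 1.03  0.24 -0.47  1.41 -0.31  1.64  0.31] err 0.000 0.00
[ 1.09  0.44 -0.42  1.36 -0.22  1.57  0.45] err 0.000 0.00
[ 1.09  0.54 -0.43  1.66 -0.19  1.17  0.53] err 0.000 0.00
[ 0.98  0.43 -0.49  1.87 -0.26  1.02  0.42] err 0.000 0.00
[ 0.86  0.29 -0.58  2.1  -0.37  0.84  0.3 ] err 0.000 0.00
[ 0.7   0.26 -0.64  2.16 -0.42  0.74  0.13] err 0.000 0.00
[ 0.62  0.28 -0.65  2.14 -0.4   0.7   0.03] err 0.000 0.00
```

View pics/w3.png

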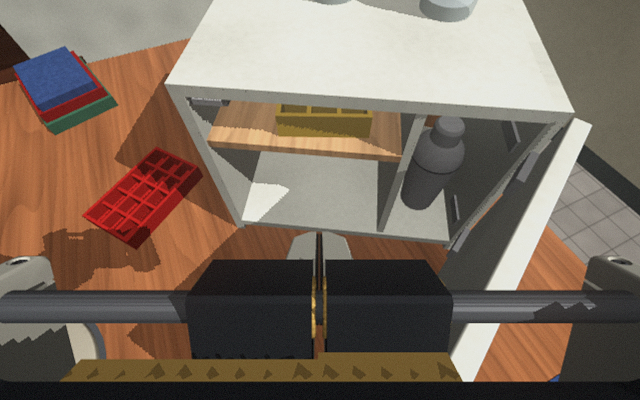

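The tray's front edge, at (276,133)–(372,137), is well behind the shelf edge, at (208,142)–(402,158). So the tray is inside and lying flat, and the bottle is still standing. Next is over the door to its outer face.

```bash
python3 to.py .45 -.26 .6 75 65
```

```text
goal [ 0.45 -0.26  0.6 ] travel cm [-21.57   7.86   5.04] turn deg [ -8.29   5.39 -22.56]
t 8.55 pos [ 0.45 -0.14  0.4 ] cab [-0.35  0.02] tip cab [-0.34  0.02] x [ 0.3   0.67 -0.67] z [ 0.91 -0.42 -0.01] q [ 1.11  0.3  -0.54  2.02 -0.74  1.14  0.55] F [-0.19  0.6  -0.83]
```

Request:
move_arm:
  travel:
    - [-22,8,5]
    - [-22,8,5]
    - [-22,8,5]
    - [-22,8,5]
    - [-22,8,5]
  turn:
    - [-8,5,-22]
    - [-8,5,-22]
    - [-8,5,-22]
    - [-8,5,-22]
    - [-8,5,-22]
  claw: [1,1,1,1,1]

```text
time_s: 9.05
eef_pos: [0.4488, -0.2613, 0.6059]
tool_rot: [0.546, 1.47, 0.139]
ft_force: [1.0, -0.7, -0.5]
grip_width: 0.0001
```

```bash
python3 to.py .48 -.42 .48 75 65
```

```text
goal [ 0.48 -0.42  0.48] travel cm [  5.17 -18.5    7.14] turn deg [-0.18  0.36 -0.48]
t 9.05 pos [ 0.45 -0.26  0.61] cab [-0.45 -0.05] tip cab [-0.45 -0.05] x [ 0.12  0.41 -0.9 ] z [ 0.96 -0.26  0.  ] q [ 1.02  0.22 -0.48  1.41 -0.33  1.66  0.28] F [ 1.04 -0.67 -0.47]
```

Request:
move_arm:
  travel:
    - [5,-19,7]
    - [5,-19,7]
    - [5,-19,7]
    - [5,-19,7]
    - [5,-19,7]
  turn:
    - [0,0,0]
    - [0,0,0]
    - [0,0,0]
    - [0,0,0]
    - [0,0,0]
  claw: [1,1,1,1,1]

```text
time_s: 9.55
eef_pos: [0.4758, -0.4284, 0.472]
tool_rot: [0.555, 1.476, 0.139]
ft_force: [0.6, 0.5, 0.1]
grip_width: 0.0003
```

```bash
python3 to.py .49 -.40 .295 75 65
```

```text
goal [ 0.49 -0.4   0.29] travel cm [17.3  -4.87  0.68] turn deg [-0.55  0.   -0.69]
t 9.55 pos [ 0.48 -0.43  0.47] cab [-0.58 -0.16] tip cab [-0.57 -0.16] x [ 0.11  0.42 -0.9 ] z [ 0.96 -0.27 -0.  ] q [ 1.08  0.48 -0.42  1.34 -0.22  1.55  0.44] F [0.56 0.53 0.1 ]
```

```bash
cat > door.py <<'E'
import sys
from h import *
from to import *
# door.py off ang... : travel (cm) to put the tip at s=.30 on the outer face, off m out, door at ang
s=r.get_state();M=R.from_rotvec(s['tool_rot']).as_matrix();S=.30;off=float(sys.argv[1])
np.set_printoptions(suppress=True,precision=2)
def tcp(t): c,n=np.cos(t),np.sin(t);L=(-.018-off,S);return np.r_[c2w(-.162+c*L[0]-n*L[1],-.21+n*L[0]+c*L[1]),.278]-.019*M[:,0]
for t in map(float,sys.argv[2:]): print(t,tcp(t).round(3),(M.T@(tcp(t)-s['eef_pos'])*100).round(2))
tip=s['eef_pos']+.019*M[:,0];d=w2c(tip)-[-.162,-.21];rho=np.hypot(*d)
print('t',s['time_s'],'tip z',tip[2].round(3),'door angle by tip',round(np.arctan2(-d[0],d[1])-np.arcsin((.018+.012)/rho),3),'rho',rho.round(3),'F',s['ft_force'],'q',s['joint_pos'])
E
python3 door.py .06 1.05
```

```text
1.05 [ 0.51 -0.32  0.29] [20.95  2.74  0.52]
t 9.55 tip z 0.455 door angle by tip 1.37 rho 0.414 F [0.56 0.53 0.1 ] q [ 1.08  0.48 -0.42  1.34 -0.22  1.55  0.44]
```

Request:
move_arm:
  travel:
    - [4,-1,0]
    - [8,-2,0]
    - [12,-4,0]
    - [17,-5,0.5]
    - [17,-5,0.5]
  turn:
    - [0,0,0]
    - [0,0,0]
    - [0,0,0]
    - [0,0,0]
    - [0,0,0]
  claw: [1,1,1,1,1]

```text
time_s: 10.05
eef_pos: [0.4859, -0.3979, 0.2917]
tool_rot: [0.56, 1.484, 0.147]
ft_force: [-0.6, 0.1, -0.2]
grip_width: 0.0004
```

```bash
python3 door.py .04 1.05; python3 door.py .012 1.0 .9 .8
```

```text
1.05 [ 0.5  -0.3   0.29] [ 4.01  8.93 -1.04]
t 10.05 tip z 0.275 door angle by tip 1.334 rho 0.385 F [-0.6   0.14 -0.19] q [ 1.05  0.58 -0.43  1.62 -0.2   1.19  0.49]
1.0 [ 0.48 -0.26  0.29] [ 5.39 11.66 -4.07]
0.9 [ 0.47 -0.24  0.29] [ 6.37 13.62 -6.14]
0.8 [ 0.46 -0.21  0.29] [ 7.44 15.75 -7.97]
t 10.05 tip z 0.275 door angle by tip 1.334 rho 0.385 F [-0.6   0.14 -0.19] q [ 1.05  0.58 -0.43  1.62 -0.2   1.19  0.49]
```

Approach to just clear of the face, then make contact slowly.

Request:
move_arm:
  travel:
    - [2,4,-0.5]
    - [4,8.5,-1]
    - [4.5,9.8,-2.2]
    - [5,10.8,-3.2]
    - [5.4,11.7,-4]
  turn:
    - [0,0,0]
    - [0,0,0]
    - [0,0,0]
    - [0,0,0]
    - [0,0,0]
  claw: [1,1,1,1,1]

```text
time_s: 10.55
eef_pos: [0.4817, -0.2623, 0.2973]
tool_rot: [0.557, 1.482, 0.147]
ft_force: [0.4, -3.8, 0.7]
grip_width: 0.0007
```

```bash
python3 door.py .012 .95 .9 .85 .8 .75 .7
```

```text
0.95 [ 0.47 -0.25  0.29] [ 0.63  0.74 -1.15]
0.9 [ 0.47 -0.24  0.29] [ 1.13  1.75 -2.15]
0.85 [ 0.46 -0.22  0.29] [ 1.65  2.8  -3.1 ]
0.8 [ 0.46 -0.21  0.29] [ 2.19  3.89 -3.99]
0.75 [ 0.45 -0.19  0.29] [ 2.75  5.02 -4.81]
0.7 [ 0.45 -0.18  0.29] [ 3.33  6.18 -5.58]
t 10.55 tip z 0.28 door angle by tip 0.999 rho 0.3 F [ 0.42 -3.79  0.66] q [ 0.97  0.46 -0.48  1.84 -0.27  1.03  0.4 ]
```

Request:
move_arm:
  travel:
    - [0.6,0.7,-1.1]
    - [1.1,1.7,-2.1]
    - [1.6,2.8,-3.1]
    - [2.2,3.9,-4]
    - [2.7,5,-4.8]
  turn:
    - [0,0,0]
    - [0,0,0]
    - [0,0,0]
    - [0,0,0]
    - [0,0,0]
  claw: [1,1,1,1,1]

```text
time_s: 11.05
eef_pos: [0.4498, -0.1937, 0.2956]
tool_rot: [0.557, 1.482, 0.147]
ft_force: [1.0, -1.5, 0.4]
grip_width: 0.001
```

```bash
python3 door.py .012 .7 .65 .6 .55 .5
```

```text
0.7 [ 0.45 -0.18  0.29] [ 0.6   1.09 -0.7 ]
0.65 [ 0.44 -0.17  0.29] [ 1.19  2.28 -1.4 ]
0.6 [ 0.44 -0.15  0.29] [ 1.8   3.51 -2.03]
0.55 [ 0.44 -0.14  0.29] [ 2.42  4.77 -2.58]
0.5 [ 0.44 -0.12  0.29] [ 3.05  6.05 -3.07]
t 11.05 tip z 0.279 door angle by tip 0.747 rho 0.302 F [ 0.95 -1.5   0.41] q [ 0.96  0.38 -0.52  1.99 -0.32  0.94  0.39]
```

Request:
move_arm:
  travel:
    - [0.6,1.1,-0.7]
    - [1.2,2.3,-1.4]
    - [1.8,3.5,-2]
    - [2.4,4.8,-2.6]
    - [3,6,-3.1]
  turn:
    - [0,0,0]
    - [0,0,0]
    - [0,0,0]
    - [0,0,0]
    - [0,0,0]
  claw: [1,1,1,1,1]

```text
time_s: 11.55
eef_pos: [0.4374, -0.1195, 0.2953]
tool_rot: [0.557, 1.482, 0.147]
ft_force: [1.3, -1.2, -0.4]
grip_width: 0.0005
```

```bash
python3 door.py .012 .45 .4 .35 .3 .26 .2
```

```text
0.45 [ 0.44 -0.1   0.29] [ 0.63  1.24 -0.34]
0.4 [ 0.44 -0.09  0.29] [ 1.28  2.55 -0.68]
0.35 [ 0.44 -0.07  0.29] [ 1.93  3.88 -0.95]
0.3 [ 0.44 -0.06  0.29] [ 2.59  5.23 -1.14]
0.26 [ 0.44 -0.05  0.29] [ 3.11  6.31 -1.24]
0.2 [ 0.45 -0.03  0.29] [ 3.91  7.93 -1.31]
t 11.55 tip z 0.278 door angle by tip 0.497 rho 0.302 F [ 1.28 -1.15 -0.39] q [ 0.89  0.32 -0.57  2.1  -0.38  0.86  0.33]
```

Request:
move_arm:
  travel:
    - [0.6,1.2,-0.3]
    - [1.2,2.5,-0.7]
    - [1.8,3.7,-0.9]
    - [2.3,4.7,-1.1]
    - [2.8,5.7,-1.2]
  turn:
    - [0,0,0]
    - [0,0,0]
    - [0,0,0]
    - [0,0,0]
    - [0,0,0]
  claw: [1,1,1,1,1]

```text
time_s: 12.05
eef_pos: [0.4425, -0.054, 0.2952]
tool_rot: [0.557, 1.482, 0.147]
ft_force: [-0.2, -1.8, 0.6]
grip_width: 0.0003
```

```bash
python3 door.py .012 .24 .2 .16 .12 .08
```

```text
0.24 [ 0.45 -0.04  0.29] [ 0.54  1.06 -0.05]
0.2 [ 0.45 -0.03  0.29] [ 1.06  2.14 -0.08]
0.16 [ 0.45 -0.02  0.29] [ 1.59  3.23 -0.06]
0.12 [ 0.46 -0.01  0.29] [2.12 4.31 0.  ]
0.08 [0.46 0.   0.29] [2.64 5.39 0.12]
t 12.05 tip z 0.278 door angle by tip 0.279 rho 0.302 F [-0.23 -1.77  0.56] q [ 0.8   0.29 -0.61  2.15 -0.42  0.79  0.24]
```

Request:
move_arm:
  travel:
    - [0.4,0.8,0]
    - [0.7,1.5,-0.1]
    - [1.0,2.1,-0.1]
    - [1.3,2.7,-0.1]
    - [1.6,3.2,-0.1]
  turn:
    - [0,0,0]
    - [0,0,0]
    - [0,0,0]
    - [0,0,0]
    - [0,0,0]
  claw: [1,1,1,1,1]

```text
time_s: 12.55
eef_pos: [0.4512, -0.0189, 0.2949]
tool_rot: [0.557, 1.482, 0.147]
ft_force: [-0.5, -0.7, 1.5]
grip_width: 0.0004
```

Request:
move_arm:
  travel:
    - [0.2,0.4,0]
    - [0.4,0.8,0]
    - [0.6,1.2,0.1]
    - [0.8,1.6,0.1]
    - [1,2,0.1]
  turn:
    - [0,0,0]
    - [0,0,0]
    - [0,0,0]
    - [0,0,0]
    - [0,0,0]
  claw: [1,1,1,1,1]

```text
time_s: 13.05
eef_pos: [0.4583, 0.0027, 0.2947]
tool_rot: [0.557, 1.481, 0.147]
ft_force: [-0.3, -1.4, 0.4]
grip_width: 0.0006
```

```bash
python3 door.py .012 .06 .04 .02 0 -.02
```

```text
0.06 [0.46 0.01 0.29] [0.28 0.66 0.15]
0.04 [0.46 0.01 0.29] [0.54 1.2  0.24]
0.02 [0.47 0.02 0.29] [0.8  1.73 0.34]
0.0 [0.47 0.03 0.29] [1.06 2.26 0.45]
-0.02 [0.47 0.03 0.29] [1.32 2.8  0.57]
t 13.05 tip z 0.278 door angle by tip 0.084 rho 0.302 F [-0.27 -1.42  0.44] q [ 0.69  0.28 -0.64  2.16 -0.43  0.72  0.13]
```

Now at about 3 cm/s.

Request:
move_arm:
  travel:
    - [0.1,0.3,0.1]
    - [0.25,0.55,0.1]
    - [0.4,0.8,0.2]
    - [0.5,1.05,0.2]
    - [0.6,1.3,0.25]
  turn:
    - [0,0,0]
    - [0,0,0]
    - [0,0,0]
    - [0,0,0]
    - [0,0,0]
  claw: [1,1,1,1,1]

```text
time_s: 13.55
eef_pos: [0.4645, 0.0159, 0.2949]
tool_rot: [0.558, 1.482, 0.147]
ft_force: [-0.1, -0.3, -0.4]
grip_width: 0.0008
```

Request:
move_arm:
  travel:
    - [0.1,0.2,0]
    - [0.2,0.4,0.1]
    - [0.3,0.6,0.1]
    - [0.35,0.75,0.1]
    - [0.4,0.9,0.2]
  turn:
    - [0,0,0]
    - [0,0,0]
    - [0,0,0]
    - [0,0,0]
    - [0,0,0]
  claw: [1,1,1,1,1]

```text
time_s: 14.05
eef_pos: [0.4689, 0.025, 0.2952]
tool_rot: [0.557, 1.482, 0.147]
ft_force: [-1.1, -0.8, -0.9]
grip_width: 0.0002
```

```bash
python3 door.py .012 0 -.02 -.04
```

```text
0.0 [0.47 0.03 0.29] [0.04 0.05 0.02]
-0.02 [0.47 0.03 0.29] [0.3  0.58 0.14]
-0.04 [0.47 0.04 0.29] [0.55 1.11 0.28]
t 14.05 tip z 0.278 door angle by tip 0.002 rho 0.302 F [-1.05 -0.82 -0.89] q [ 0.64  0.29 -0.64  2.15 -0.43  0.7   0.08]
```

Request:
move_arm:
  travel:
    - [0.08,0.15,0]
    - [0.15,0.3,0.1]
    - [0.22,0.45,0.1]
    - [0.3,0.6,0.1]
  turn:
    - [0,0,0]
    - [0,0,0]
    - [0,0,0]
    - [0,0,0]
  claw: [1,1,1,1]

```text
time_s: 14.45
eef_pos: [0.4719, 0.0313, 0.2952]
tool_rot: [0.557, 1.482, 0.147]
ft_force: [0.3, -2.1, -0.8]
grip_width: 0.0009
```

Request:
move_arm:
  travel:
    - [0.08,0.15,0]
    - [0.15,0.3,0.1]
    - [0.2,0.4,0.1]
  turn:
    - [0,0,0]
    - [0,0,0]
    - [0,0,0]
  claw: [1,1,1]

```text
time_s: 14.75
eef_pos: [0.4737, 0.0347, 0.2949]
tool_rot: [0.557, 1.482, 0.146]
ft_force: [-6.5, -9.8, 5.4]
grip_width: 0.0006
```

Request:
move_arm:
  travel:
    - [0.08,0.15,0]
    - [0.15,0.3,0]
    - [0.15,0.3,0]
  turn:
    - [0,0,0]
    - [0,0,0]
    - [0,0,0]
  claw: [1,1,1]

```text
time_s: 15.05
eef_pos: [0.4738, 0.0351, 0.2946]
tool_rot: [0.556, 1.483, 0.141]
ft_force: [-11.1, -17.3, 13.8]
grip_width: 0.0003
```

```bash
python3 - <<'E'
from h import *
print(r.get_state()['ft_force'],r.get_state()['eef_pos'])
c=snap('scene');b=snap('top')
A=cv2.resize(c['image'][110:290,280:460],(400,400),interpolation=cv2.INTER_CUBIC)
B=cv2.resize(b['image'][80:260,250:430],(400,400),interpolation=cv2.INTER_CUBIC)
cv2.imwrite('pics/d1.png',np.hstack([A,B])[:,:,::-1])
E
```

```text
[-11.11113635 -17.33889923  13.83406852] [0.47383047 0.0350672  0.29457923]
```

View pics/d1.png

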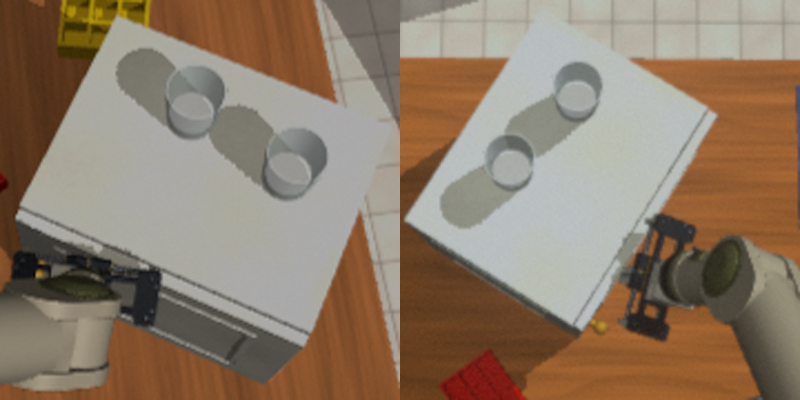

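The pictures show the door flush along the cabinet front with an even seam, and the force rose sharply with no further travel, so it is home. Both tumblers are standing. Backing away slowly at first.

Request:
move_arm:
  travel:
    - [-0.4,-0.7,-0.1]
    - [-1,-2,-0.3]
    - [-2.5,-4.5,-0.8]
    - [-4,-7.5,-1.2]
    - [-6,-10,-1.5]
  turn:
    - [0,0,0]
    - [0,0,0]
    - [0,0,0]
    - [0,0,0]
    - [0,0,0]
  claw: [1,1,1,1,1]

```text
time_s: 15.65
eef_pos: [0.4277, -0.0737, 0.3052]
tool_rot: [0.557, 1.484, 0.142]
ft_force: [0.6, 0.0, 0.8]
grip_width: 0.0006
```

Request:
move_arm:
  travel:
    - [-4,-3,0]
    - [-8,-6,0]
    - [-12,-8,0]
    - [-12,-8,0]
    - [-12,-8,0]
  turn:
    - [0,0,0]
    - [0,0,0]
    - [0,0,0]
    - [0,0,0]
    - [0,0,0]
  claw: [1,1,1,1,1]

```text
time_s: 16.15
eef_pos: [0.3958, -0.194, 0.3785]
tool_rot: [0.558, 1.483, 0.141]
ft_force: [0.1, 0.3, -0.4]
grip_width: 0.0008
```

```bash
python3 - <<'E'
from h import *
s=r.get_state();print(s['ft_force'],s['eef_pos'],s['time_s'])
c=snap('wrist');b=snap('top')
A=cv2.resize(c['image'],(480,300))
B=cv2.resize(b['image'][80:260,250:438],(313,300),interpolation=cv2.INTER_CUBIC)
cv2.imwrite('pics/d2.png',np.hstack([A,B])[:,:,::-1])
E
```

```text
[ 0.05081458  0.28379762 -0.37426745] [ 0.39581845 -0.19403018  0.37853794] 16.15
```

View pics/d2.png

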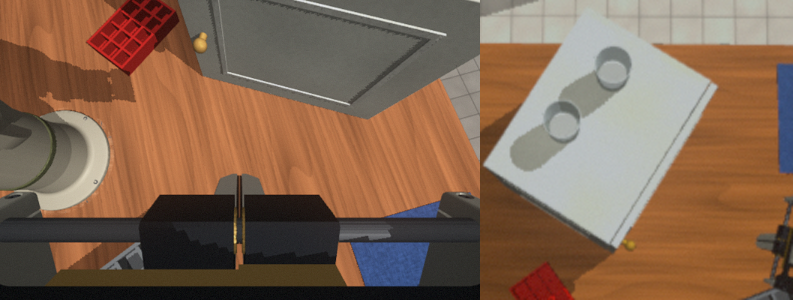

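The top view shows the door still flush after I backed away, with an even seam along the front. The arm is clear and the force reads about zero. Handing in.

```bash
python3 -c "
from h import *
print(r.job_done())"
```

```text
the job is handed in; nothing more can be done
None
```

The tray is inside the cabinet and the door is shut. I handed the job in after about 16 s of robot time.

- **Tray:** I pushed the smaller yellow tray along its shelf with the closed fingertips until its front end was roughly 25 mm behind the front edges. The wrist picture afterwards showed it lying flat on the shelf and the bottle standing.
- **Door:** I went over the door and pushed its outer face round, slowing to 2–3 cm/s for the last stretch. It came up against a hard stop, where the force rose from 12 to about 25 N with less than 0.5 mm more travel. I then backed away about 25 cm.
- **Last checks:** After I backed away, the door was still flush along the whole front and both tumblers were standing where they had been. The force on the tool was about zero.
- **Disagreement:** The door stopped about 10 mm further in than my first cabinet fit predicted. The wrist camera had put the front 3–11 mm further back than that fit, so I went by the contact force and the pictures.
- **Not checked:** I had no clear view of the shaker, but nothing came near it. The catch itself can't be seen; the hard stop and the even seam are the evidence that it is home.

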